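Slide the plate off the sloping stand and file it in the rack

TASK

Slide the flat aluminium plate along the ledge of the sloping stand towards the robot until its end sticks well out past the stand's near end while still lying on the stand, grip it by the part that sticks out and lift it off. Stand it on its long edge in the slot of the rack, right down on the rack's base and with its end against the stop at the far end of the slot, then let go. Do not drop the plate on the bench, and leave the tape roll, the angle clip and the mallet where they are.

Things in the scene. Friction and masses are not known exactly. Their poses are not given: they have to be found in the camera images.
- plate_center (a point): Centre of the bare aluminium plate, 100 x 140 x 5 mm, 160 g, with two rows of small dark pilot holes. x: along the 100 mm side (at the start up the slope), y: along the 140 mm side (away from the robot), z: face normal (out of the board). It starts flat on the board, lower long edge on the ledge, and slides along it easily; at 100 mm it is too wide to span, and the board covers its back.
- stand: Fixed plywood stand, its board sloping 48 degrees from level. Origin: centre of its underside, on the bench. +y: along the ledge, away from the robot; -x: front, where the slope comes down. Board y = -95 to +95 mm, 10 mm thick; base y = -75 to +75. Past y = -95 mm there is free space on both sides of an overhanging plate. The plate's centre starts at y = -10 to +20; at y = -72 it overhangs 47 mm and lies safely.
- stand_corner (a point): Middle of the line where the stand's board face meets its ledge, 45 mm above the bench, 35 mm to the front of the stand's origin; axes as the stand's. The board rises 112 mm up the slope from here, 12 mm higher than the plate, and the ledge stands 12 mm out of its face.
- rack: Fixed filing rack: plywood base 135 x 80 x 12 mm, two steel rails with a straight slot between, 10 mm wide, along x. Origin: centre of its underside, on the bench; +x: along the slot away from the robot. Rails x = -45 to +55 mm, upright to z = 45, then flared to a mouth about 30 mm wide at z = 61. The stop, a steel block, has its face at x = +55 mm and its top at z = 65.
- slot (a point): Middle of the rack's slot floor (top of its base, 12 mm above the bench), straight above the rack's origin; axes as the rack's. When the plate is home its centre is 50 mm above this point and 15 mm nearer the robot (x = -15 mm), and its near end stands 40 mm out of the rails.
- masking_tape: Bystander: roll of masking tape lying flat, 104 mm across, 24 mm high; origin at the centre of its underside. Leave it.
- angle_clip: Bystander: small drilled aluminium angle clip, 75 x 25 x 20 mm; origin at the centre of its underside. Leave it.
- mallet: Bystander: rubber mallet lying on the bench, 91 x 211 x 55 mm; origin at the centre of its underside. Leave it.

How it is judged:
On the way, in this order (a step that is already met when the one before it is completed fails the run):
1. the plate lies on the sloping stand with its near end at least 30 mm out past the board's end (y of plate_center in the frame of stand below -0.055 m and z of plate_center in the frame of stand between 0.074 and 0.094 m and angle between the z axis of plate_center and the z axis of stand, either way round between 0.7 and 0.97 rad), for 0.1 s.
2. the plate is lifted clear of the stand (height (world z) of plate_center above 0.11 m and contact force between plate and stand below 0.05 N and contact force between plate and the fingers above 0.5 N), for 0.1 s.
At the end, for the whole second after the job is handed in: The plate stands upright on its 140 mm edge in the rack's slot (leaning less than 14 degrees, in line with the slot within 6 degrees), its bottom edge on the base (centre within 5 mm of its home height), its far end within 6 mm of the stop, released and at rest (x of plate_center in the frame of rack between -0.021 and -0.01 m and y of plate_center in the frame of rack between -0.012 and 0.012 m and z of plate_center in the frame of rack between 0.057 and 0.068 m and angle between plate_center's own z axis and vertical between 1.32 and 1.82 rad and angle between the y axis of plate_center and the x axis of rack, either way round below 0.1 rad and contact force between plate and the fingers below 0.05 N); the robot touches nothing.
It fails at once if the plate dropped on the bench (height (world z) of plate_center below 0.04 m).
It fails at once if the tape roll moved more than 25 mm (distance of masking_tape from where it was at the start of the episode above 0.025 m).
It fails at once if the angle clip moved more than 25 mm (distance of angle_clip from where it was at the start of the episode above 0.025 m).
It fails at once if the mallet moved more than 25 mm (distance of mallet from where it was at the start of the episode above 0.025 m).
It also fails if it takes over 69 s, if anything falls off the work surface, if the arm or the gripper's body presses on something with over 40 N, if the wrist force passes 120 N, or if a joint passes its speed limit or range.

ROBOT

A 6-joint arm with a two-finger parallel gripper is mounted at the origin on the work surface; the furniture and walls round the work are solid. World frame = base frame: x ahead of the robot, y to its left, z up, the work surface at z = 0. Lengths are in m, angles in rad, forces in N, time in s.
With the tool pointing down it reaches from about 0.375 to 0.9 m from the base axis. Payload 3.1 kg.
Tool frame: the origin (TCP) lies midway between the tips of the shut fingers; the grasp point (between the pads) lies 19 mm behind it (robot.pinch_z is the distance from the TCP to the grasp point, in m); z points along the fingers, y is the line along which they close (so a half turn about z gives the same grasp; the last joint's range is limited). The gripper opens to 85 mm and grips with 20 to 120 N. Pads are 22 mm wide; open, the fingers measure 114 mm over their backs; the gripper's body (76 mm by 85 mm) begins 54 mm behind the grasp point. The pads swing forward as they close: fully open they stand 13 mm farther back than shut.
Start: joints at [1.143, 0.527, 1.433, -0, 1.181, -0.178], TCP at [0.154, 0.606, 0.231] pointing down, gripper open.
Joint ranges: [-3.08, 3.08], [-0.75, 2.2], [0.22, 2.44], [-1.43, 4.57], [0, 2.65], [-2.85, 2.85]. Speed limits (rad/s): [2.79, 2.79, 3.14, 3.14, 3.14, 3.14].

INTERFACE

Orientations are given as a unit quaternion [w, x, y, z].
In Python, from station import robot, camera, calibration, hand_in gives the robot as it stands.
- The arm moves only by the tool carry_out, never from a script. Its argument "targets" is a list of rows, each an object of numbers: "x", "y", "z": the shift along the tool's x, y, z in mm; "spin": the turn about the tool's z in rad; "claw": the finger opening in mm, from 0 to 85.4. In form: [{"x": .., "y": .., "z": .., "spin": .., "claw": ..}, ...]. A call has exactly 10 rows; each row shifts and turns the commanded pose from where the row before left it, along the tool's axes as they then stand; what a row does not reach is not made up. A row lasts 1/10 s, in which the tool goes at most 50 mm and 8.59 degrees, less where a joint would pass 70% of its speed; a pose out of reach is approached as far as the arm can. A call is refused whole if a number of a shift passes 50 or a number of a turn 0.15, either way. A call with a gripper value outside its range is refused whole. The fingers move at their own pace and stop on an object; "newtons" is the grip in N (left out, the last holds). Time passes only in rows, so rows that do not move let the fingers close, or fill a call up. It gives the time, the measured TCP pose, the force, the opening and the grip force at its end, in the units of the state.
- robot.get_state(): the state, without advancing time (a new reading comes with each control period).
- camera(name): name is "side" or "top"; returns the picture (480x640x3 uint8, red, green, blue); there is no depth.
- calibration(name): a dict with "fx", "fy", "cx", "cy" (pixels), "cam_to_world" (4x4, takes a point from camera to world coordinates). Camera axes: x right, y down, z forward; pixel columns grow to the right and rows downward; lengths in m; the calibration is good to about 2 mm. A picture is of the moment at which its call begins. calibration takes no time and is no camera call.
- hand_in(): hands the job in; it is judged then, once.
The state is a dict: "clock": time; "joints": joint angles; "joint_vel": joint speeds; "effort": joint torques, N m; "eef_pos": TCP position; "orientation": TCP orientation; "wrist_force": force on the tool from outside, world axes, zero at the start; "ft_torque": the same for the moment, N m; "opening": finger opening in m; "gripper_force": force on a finger pad.
Only numpy, scipy, OpenCV 4.12 (cv2) and the standard library are available. Lean on these libraries where they do the work, as an engineer would, in place of code of your own. Each camera call takes 0.05 s, during which the arm holds its last target. There are 200 camera calls.

## Working session

There is one attempt and no reset: what is moved stays moved. The work goes in short steps, Python scripts to look and compute and a tool call to move; the robot and the scene stay as the last step left them, time stands still between calls to the robot, and variables do not carry over. Pictures are saved under pics/ and viewed, at most 10 in all, crops included, and the job is handed in when it is done.

Besides the shell and the picture viewer there is one more tool, called after "Request:" as name([rows], argument=value, ...), one row to a line, values as JSON. carry_out: Moves the arm, as the interface text tells. Its arguments: {"type":"object","properties":{"targets":{"type":"array","items":{"type":"object","properties":{"x":{"type":"number"},"y":{"type":"number"},"z":{"type":"number"},"spin":{"type":"number"},"claw":{"type":"number"}}}},"newtons":{"type":"number"}},"required":["targets"]}

```bash
mkdir -p pics; ls; python3 - <<'E'
from station import robot,camera,calibration
import cv2,numpy as np
for n in("top","side"):
    cv2.imwrite(f"pics/{n}0.png",camera(n)[:,:,::-1]); c=calibration(n); print(n,c["fx"],c["fy"],c["cx"],c["cy"]); print(np.round(c["cam_to_world"],4))
s=robot.get_state(); print(s)
E
```

```text
pics
top 620.1544421553141 620.1544421553141 332.35396682134643 247.2240185146826
[[ 4.0500e-02 -9.7590e-01  2.1460e-01  2.8120e-01]
 [-9.9920e-01 -3.9500e-02  9.0000e-03  1.2080e-01]
 [-3.0000e-04 -2.1480e-01 -9.7670e-01  1.2618e+00]
 [ 0.0000e+00  0.0000e+00  0.0000e+00  1.0000e+00]]
side 571.1462103256955 571.1462103256955 319.326101261139 243.7679367643197
[[-0.9907 -0.0738  0.1146  0.4189]
 [-0.1352  0.6384 -0.7578  1.0109]
 [-0.0173 -0.7662 -0.6424  0.8383]
 [ 0.      0.      0.      1.    ]]
{'clock': 0.1, 'joints': array([ 1.14352102e+00,  5.28346428e-01,  1.43381586e+00,  2.28146334e-05,
        1.18142277e+00, -1.78494655e-01]), 'joint_vel': array([ 1.05159838e-03, -2.06848448e-03, -2.54069444e-03, -1.10974102e-03,
       -1.66290702e-03, -6.35575210e-05]), 'effort': array([ 1.18185367e-04, -4.43304241e+01, -1.78586429e+01, -2.93212261e-04,
        3.89696463e-03, -2.51398893e-05]), 'eef_pos': array([0.15356903, 0.60514874, 0.23043468]), 'orientation': array([-3.07210839e-04,  1.24074041e-01,  9.92272463e-01, -9.47707188e-04]), 'wrist_force': array([ 0.38146334, -0.56115418, -0.6442566 ]), 'ft_torque': array([-0.01160161,  0.01439932, -0.01392509]), 'gripper_force': 0.0, 'opening': 0.0851737134272584}
```

View pics/top0.png

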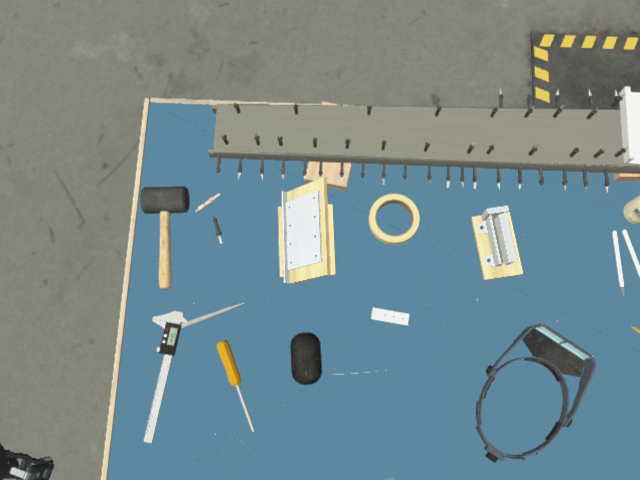

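View pics/side0.png

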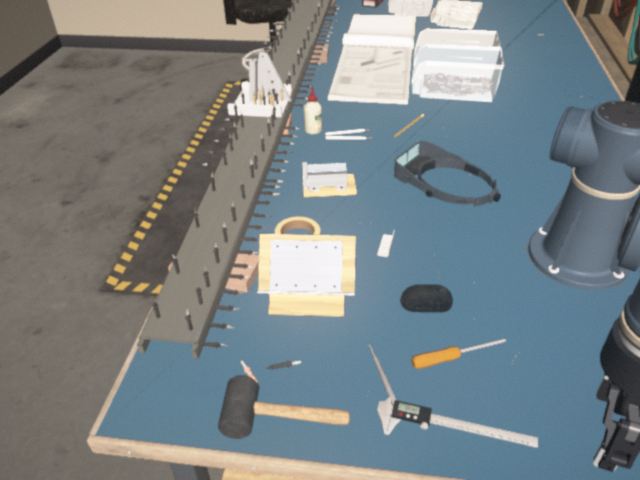

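```bash
python3 - <<'E'
import cv2,numpy as np
def crop(n,x,y,w,h): # w:h=4:3
    return cv2.resize(cv2.imread(f"pics/{n}0.png")[y:y+h,x:x+w],(400,300),interpolation=cv2.INTER_CUBIC)
cv2.imwrite("pics/m1.png",np.vstack([np.hstack([crop("top",230,175,160,120),crop("side",230,225,140,105)]),np.hstack([crop("top",440,195,120,90),crop("side",285,145,80,60)])]))
E
cat > h.py <<'E'
from station import robot,camera,calibration
import cv2,numpy as np
def ray(n,u,v):
    c=calibration(n);T=np.array(c["cam_to_world"])
    d=T[:3,:3]@[(u-c["cx"])/c["fx"],(v-c["cy"])/c["fy"],1];return T[:3,3],d
def atz(n,u,v,z):
    o,d=ray(n,u,v);return o+d*(z-o[2])/d[2]
def proj(n,P):
    c=calibration(n);T=np.linalg.inv(np.array(c["cam_to_world"]));p=np.atleast_2d(P)@T[:3,:3].T+T[:3,3]
    return np.c_[c["fx"]*p[:,0]/p[:,2]+c["cx"],c["fy"]*p[:,1]/p[:,2]+c["cy"]]
E
```

```text
(no output)
```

View pics/m1.png

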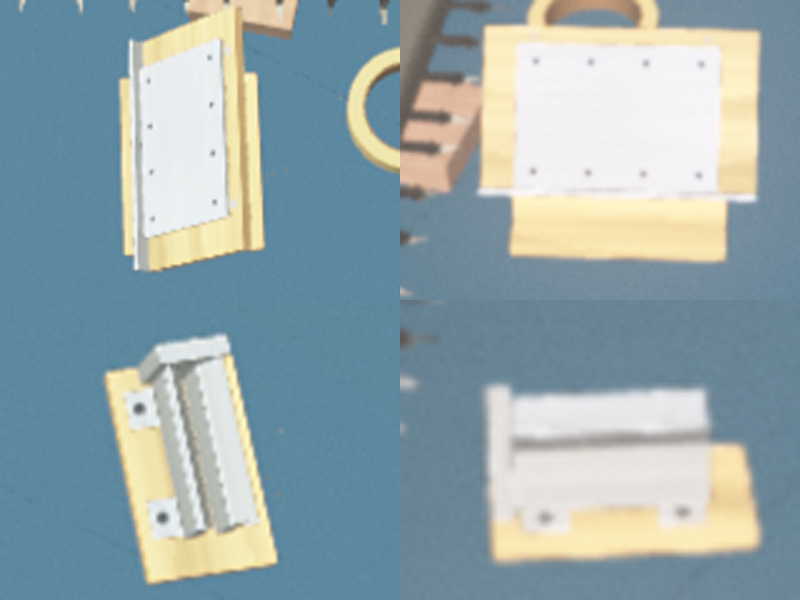

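```bash
cat > fit.py <<'E'
from h import *
from scipy.optimize import least_squares
a=np.radians(48);U=np.array([np.cos(a),0,np.sin(a)]);N=np.array([-np.sin(a),0,np.cos(a)]);C=np.array([-.035,0,.045])
def sp(u,n,y): return C+u*U+n*N+np.array([0,y,0])
def w(p,P):
    c,s=np.cos(p[2]),np.sin(p[2]);return np.array([p[0]+c*P[0]-s*P[1],p[1]+s*P[0]+c*P[1],P[2]])
B=[("top",326,178.2,.112,0,.095),("top",327.2,274.2,.112,0,-.095),("top",285.2,282.2,0,.012,-.095),("top",282.4,191,0,.012,.095),
("side",259.75,234.5,.112,0,.095),("side",355.3,236.2,.112,0,-.095),("side",258,291.5,0,.012,.095),("side",354.6,294.3,0,.012,-.095)]
PL=[("top",318.8,190.2,.1,1),("top",321.2,261.4,.1,-1),("top",288.4,269.8,0,-1),("top",285.6,203.8,0,1),("side",271.3,240.4,.1,1),("side",342,241.1,.1,-1)]
def rs(p):
    r=[proj(n,w(p,sp(s,h,y)))[0]-[u,v] for n,u,v,s,h,y in B]+[proj(n,w(p,sp(s,.005,p[3]+.07*y)))[0]-[u,v] for n,u,v,s,y in PL]
    return np.ravel(r)
f=least_squares(rs,[.5,.15,-1.57,0],loss="soft_l1");print("stand",np.round(f.x,4),np.round(f.fun.reshape(-1,2),1).tolist())
R=[("top",472.1,217.2,.0675,.04,.012),("top",484.7,279.9,-.0675,.04,.012),("top",522.8,274.5,-.0675,-.04,.012),("side",304,197.4,.0675,.04,0),("side",357,194.4,-.0675,.04,0),("side",353.6,174,-.0675,-.04,.012)]
g=least_squares(lambda p:np.ravel([proj(n,w(p,np.array(P)))[0]-[u,v] for n,u,v,*P in R]),[.5,-.15,0],loss="soft_l1");print("rack",np.round(g.x,4),np.round(g.fun.reshape(-1,2),1).tolist())
np.save("pose.npy",[*f.x,*g.x])
def draw(n,img,pose,pts,k,o):
    q=(proj(n,[w(pose,np.array(P)) for P in pts])-o)*k
    cv2.polylines(img,[np.round(q*16).astype(int).reshape(-1,1,2).astype(np.int32)],True,(0,0,255),1,cv2.LINE_AA,4)
out=[]
for n,x,y,ww,hh in [("top",230,175,160,120),("side",230,225,140,105),("top",440,195,120,90),("side",285,145,80,60)]:
    k=400/ww;im=cv2.resize(cv2.imread(f"pics/{n}0.png")[y:y+hh,x:x+ww],(400,300),interpolation=cv2.INTER_CUBIC);o=np.array([x,y])
    s=f.x;draw(n,im,s,[sp(0,0,-.095),sp(.112,0,-.095),sp(.112,0,.095),sp(0,0,.095)],k,o)
    draw(n,im,s,[sp(0,.005,s[3]-.07),sp(.1,.005,s[3]-.07),sp(.1,.005,s[3]+.07),sp(0,.005,s[3]+.07)],k,o)
    r=g.x;draw(n,im,r,[(-.0675,-.04,.012),(-.0675,.04,.012),(.0675,.04,.012),(.0675,-.04,.012)],k,o)
    draw(n,im,r,[(-.045,-.015,.061),(-.045,.015,.061),(.055,.015,.061),(.055,-.015,.061)],k,o)
    draw(n,im,r,[(-.045,-.005,.045),(-.045,.005,.045),(.055,.005,.045),(.055,-.005,.045)],k,o)
    out.append(im)
cv2.imwrite("pics/m2.png",np.vstack([np.hstack(out[:2]),np.hstack(out[2:])]))
for v in [(283,160),(215,155),(330,185),(306,188)]: print(v,[np.round(atz("top",*v,z),3) for z in (0,.1,.2)])
E
python3 fit.py
```

```text
stand [ 5.6930e-01  1.8630e-01 -1.4866e+00  1.1000e-03] [[-2.8, -1.2], [0.1, 0.4], [-0.1, 0.7], [0.2, -0.2], [0.1, -1.3], [0.4, -1.2], [-0.5, -1.5], [0.1, -2.0], [-1.2, -0.1], [-0.7, 0.2], [-0.9, 0.4], [0.0, -1.2], [0.0, -1.0], [0.3, -0.4]]
rack [ 0.5735 -0.2075  0.1882] [[-0.3, -0.3], [-0.0, 0.2], [0.3, -0.1], [-0.1, -0.2], [-0.0, 0.4], [0.4, -0.4]]
(283, 160) [array([0.746, 0.246, 0.   ]), array([0.709, 0.236, 0.1  ]), array([0.672, 0.226, 0.2  ])]
(215, 155) [array([0.751, 0.393, 0.   ]), array([0.714, 0.372, 0.1  ]), array([0.677, 0.35 , 0.2  ])]
(330, 185) [array([0.694, 0.143, 0.   ]), array([0.661, 0.141, 0.1  ]), array([0.628, 0.139, 0.2  ])]
(306, 188) [array([0.685, 0.194, 0.   ]), array([0.653, 0.188, 0.1  ]), array([0.621, 0.182, 0.2  ])]
```

View pics/m2.png

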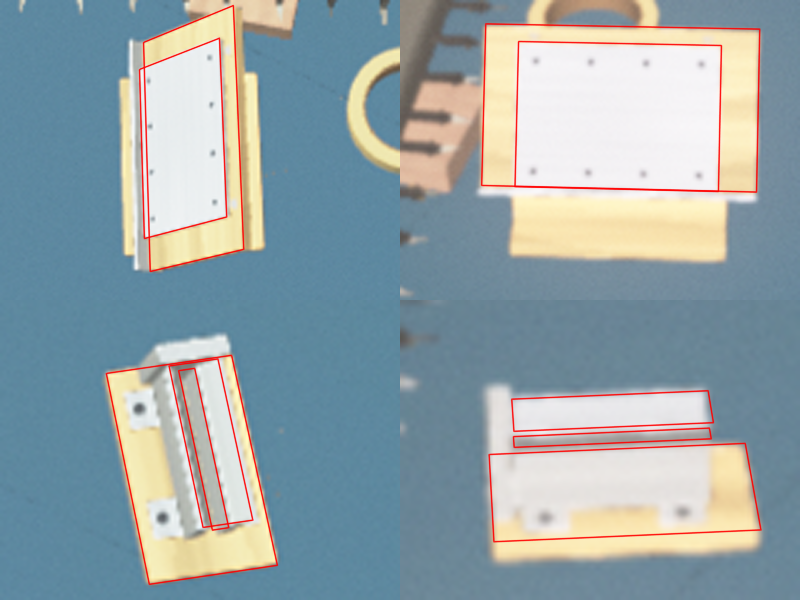

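```bash
python3 - <<'E'
from h import *
for t in [(239,178),(262,179),(284,178),(330,163),(307,183)]:
    for z in (.03,.07,.1,.15,.2,.3):
        P=atz("top",*t,z); print(t,np.round(P,3),np.round(proj("side",P)[0],0))
E
```

```text
(239, 178) [0.692 0.333 0.03 ] [231. 333.]
(239, 178) [0.678 0.326 0.07 ] [237. 316.]
(239, 178) [0.668 0.321 0.1  ] [241. 303.]
(239, 178) [0.652 0.312 0.15 ] [248. 280.]
(239, 178) [0.635 0.303 0.2  ] [256. 256.]
(239, 178) [0.602 0.286 0.3  ] [273. 204.]
(262, 179) [0.691 0.285 0.03 ] [237. 314.]
(262, 179) [0.678 0.279 0.07 ] [243. 298.]
(262, 179) [0.668 0.275 0.1  ] [247. 286.]
(262, 179) [0.651 0.269 0.15 ] [254. 264.]
(262, 179) [0.635 0.262 0.2  ] [261. 241.]
(262, 179) [0.601 0.249 0.3  ] [278. 191.]
(284, 178) [0.695 0.239 0.03 ] [241. 297.]
(284, 178) [0.682 0.235 0.07 ] [246. 282.]
(284, 178) [0.672 0.232 0.1  ] [250. 270.]
(284, 178) [0.655 0.227 0.15 ] [257. 249.]
(284, 178) [0.638 0.223 0.2  ] [264. 227.]
(284, 178) [0.605 0.213 0.3  ] [280. 179.]
(330, 163) [0.732 0.144 0.03 ] [235. 264.]
(330, 163) [0.718 0.144 0.07 ] [240. 250.]
(330, 163) [0.707 0.143 0.1  ] [243. 239.]
(330, 163) [0.688 0.142 0.15 ] [250. 220.]
(330, 163) [0.67  0.141 0.2  ] [257. 200.]
(330, 163) [0.633 0.139 0.3  ] [272. 155.]
(307, 183) [0.686 0.19  0.03 ] [251. 281.]
(307, 183) [0.673 0.188 0.07 ] [256. 266.]
(307, 183) [0.663 0.186 0.1  ] [260. 255.]
(307, 183) [0.647 0.184 0.15 ] [266. 235.]
(307, 183) [0.631 0.181 0.2  ] [273. 213.]
(307, 183) [0.598 0.175 0.3  ] [288. 167.]
```

```bash
python3 - <<'E'
import cv2,numpy as np
def crop(n,x,y,w,h): return cv2.resize(cv2.imread(f"pics/{n}0.png")[y:y+h,x:x+w],(400,600),interpolation=cv2.INTER_CUBIC)
cv2.imwrite("pics/m3.png",np.hstack([crop("top",225,90,120,180),crop("side",140,130,140,210)]))
E
```

```text
(no output)
```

View pics/m3.png

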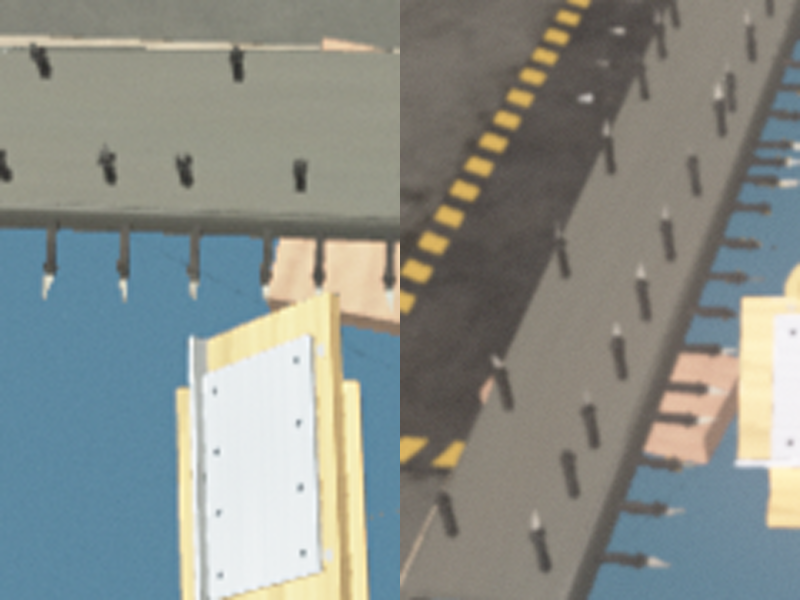

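```bash
cat >> h.py <<'E'
def pose(): return np.load("pose.npy")
def toW(p,P):
    c,s=np.cos(p[2]),np.sin(p[2]);return np.array([p[0]+c*P[0]-s*P[1],p[1]+s*P[0]+c*P[1],P[2]])
def inF(p,P):
    c,s=np.cos(p[2]),np.sin(p[2]);d=np.array(P[:2])-p[:2];return np.array([c*d[0]+s*d[1],-s*d[0]+c*d[1],P[2]])
def st():
    s=robot.get_state();w,x,y,z=s["orientation"];t=np.arctan2(1-2*(x*x+z*z),2*(x*y-w*z))  # tool y heading
    return s,t
def delta(P,heading):
    s,t=st();d=np.array(P)-s["eef_pos"];ty=np.array([np.cos(heading),np.sin(heading)]);tx=np.array([-ty[1],ty[0]])
    print("TCP",np.round(s["eef_pos"],4),"spin",round(t-heading,4),"tool dx,dy,dz mm",np.round(1000*np.array([d[:2]@tx,d[:2]@ty,-d[2]]),1))
E
python3 - <<'E'
from h import *
p=pose();delta(toW(p[:3],(-.0227,.090,.17)),np.pi/2+p[2]+np.pi/2); print(st()[1],p[2]+np.pi)
print(toW(p[:3],(-.0227,.090,.17)))
E
```

```text
TCP [0.1536 0.6051 0.2304] spin -0.333 tool dx,dy,dz mm [-469.1 -429.6   60.4]
1.3220073556679621 1.65496928119351
[0.65710069 0.21649656 0.17      ]
```

Request:
carry_out([
  {"spin": -0.111,"claw": 0},
  {"spin": -0.111,"claw": 0},
  {"spin": -0.111,"claw": 0},
  {"x": -36,"y": -33,"claw": 0},
  {"x": -36,"y": -33,"claw": 0},
  {"x": -36,"y": -33,"claw": 0},
  {"x": -36,"y": -33,"claw": 0},
  {"x": -36,"y": -33,"claw": 0},
  {"x": -36,"y": -33,"claw": 0},
  {"x": -36,"y": -33,"claw": 0},
], newtons=20)

```text
validation failed for argument at $.ta...
```

Request:
carry_out([
  {"x": -36,"y": -33,"claw": 0},
  {"x": -36,"y": -33,"claw": 0},
  {"x": -36,"y": -33,"claw": 0},
  {"x": -36,"y": -33,"claw": 0},
  {"x": -36,"y": -33,"claw": 0},
  {"x": -36,"y": -33,"claw": 0},
  {"claw": 0},
  {"z": 30,"claw": 0},
  {"z": 30,"claw": 0},
  {"claw": 0},
])

```text
validation failed for argument at $.ta...
```

```bash
python3 - <<'E'
from h import *
p=pose();delta(toW(p[:3],(-.0227,.090,.0777)),p[2]+np.pi); s,t=st();print(s["wrist_force"],s["opening"],s["clock"])
n=[]
for c,(x,y) in (("top",(245,160)),("side",(220,180))):
    im=np.ascontiguousarray(camera(c)[:,:,::-1]);cv2.imwrite(f"pics/{c}1.png",im);n.append(cv2.resize(im[y:y+150,x:x+100],(400,600),interpolation=cv2.INTER_CUBIC))
cv2.imwrite("pics/m4.png",np.hstack(n))
E
```

```text
TCP [0.1536 0.6051 0.2304] spin -0.333 tool dx,dy,dz mm [-469.1 -429.6  152.7]
[ 0.38146334 -0.56115418 -0.6442566 ] 0.0851737134272584 0.1
```

View pics/m4.png

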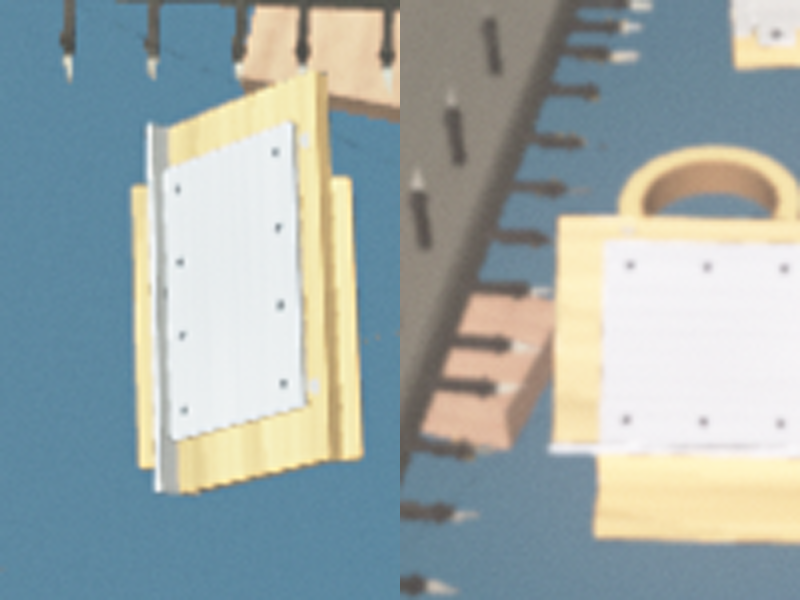

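The moves were refused because every row needs all five keys, so the picture only shows the unmoved scene. I'll resend them complete.

Request:
carry_out([
  {"x": 0,"y": 0,"z": 0,"spin": -0.111,"claw": 0},
  {"x": 0,"y": 0,"z": 0,"spin": -0.111,"claw": 0},
  {"x": 0,"y": 0,"z": 0,"spin": -0.111,"claw": 0},
  {"x": -36,"y": -33,"z": 0,"spin": 0,"claw": 0},
  {"x": -36,"y": -33,"z": 0,"spin": 0,"claw": 0},
  {"x": -36,"y": -33,"z": 0,"spin": 0,"claw": 0},
  {"x": -36,"y": -33,"z": 0,"spin": 0,"claw": 0},
  {"x": -36,"y": -33,"z": 0,"spin": 0,"claw": 0},
  {"x": -36,"y": -33,"z": 0,"spin": 0,"claw": 0},
  {"x": -36,"y": -33,"z": 0,"spin": 0,"claw": 0},
], newtons=20)

```text
clock: 1.2
eef_pos: [0.4257, 0.3953, 0.2313]
orientation: [-0.0, -0.042, 0.999, 0.0]
wrist_force: [0.5, 0.7, 0.5]
opening: -0.0001
gripper_force: 0.0
```

Request:
carry_out([
  {"x": -36,"y": -33,"z": 0,"spin": 0,"claw": 0},
  {"x": -36,"y": -33,"z": 0,"spin": 0,"claw": 0},
  {"x": -36,"y": -33,"z": 0,"spin": 0,"claw": 0},
  {"x": -36,"y": -33,"z": 0,"spin": 0,"claw": 0},
  {"x": -36,"y": -33,"z": 0,"spin": 0,"claw": 0},
  {"x": -36,"y": -33,"z": 0,"spin": 0,"claw": 0},
  {"x": 0,"y": 0,"z": 20,"spin": 0,"claw": 0},
  {"x": 0,"y": 0,"z": 30,"spin": 0,"claw": 0},
  {"x": 0,"y": 0,"z": 30,"spin": 0,"claw": 0},
  {"x": 0,"y": 0,"z": 0,"spin": 0,"claw": 0},
])

```text
clock: 2.2
eef_pos: [0.6526, 0.2167, 0.146]
orientation: [-0.006, -0.042, 0.999, -0.001]
wrist_force: [-0.9, -0.2, -0.5]
opening: -0.0003
gripper_force: 0.0
```

```bash
python3 - <<'E'
from h import *
p=pose();delta(toW(p[:3],(-.0227,.090,.0777)),p[2]+np.pi); s,t=st();print(s["wrist_force"],s["opening"],s["clock"])
n=[]
for c,(x,y) in (("top",(245,150)),("side",(220,160))):
    im=np.ascontiguousarray(camera(c)[:,:,::-1]);cv2.imwrite(f"pics/{c}2.png",im);n.append(cv2.resize(im[y:y+150,x:x+100],(400,600),interpolation=cv2.INTER_CUBIC))
cv2.imwrite("pics/m5.png",np.hstack(n))
E
```

```text
TCP [0.6526 0.2167 0.146 ] spin -0.0005 tool dx,dy,dz mm [-4.5 -0.5 68.3]
[-0.8564944  -0.20213071 -0.47969131] -0.00027621319819368253 2.2
```

View pics/m5.png

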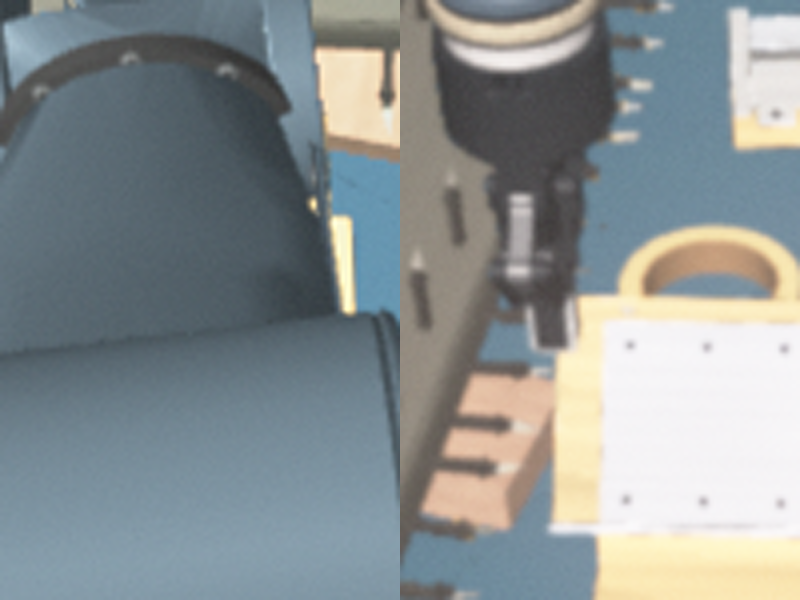

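Request:
carry_out([
  {"x": -5,"y": 0,"z": 0,"spin": 0,"claw": 0},
  {"x": 0,"y": 0,"z": 15,"spin": 0,"claw": 0},
  {"x": 0,"y": 0,"z": 15,"spin": 0,"claw": 0},
  {"x": 0,"y": 0,"z": 15,"spin": 0,"claw": 0},
  {"x": 0,"y": 0,"z": 6,"spin": 0,"claw": 0},
  {"x": 0,"y": 0,"z": 2,"spin": 0,"claw": 0},
  {"x": 0,"y": 0,"z": 2,"spin": 0,"claw": 0},
  {"x": 0,"y": 0,"z": 2,"spin": 0,"claw": 0},
  {"x": 0,"y": 0,"z": 0,"spin": 0,"claw": 0},
  {"x": 0,"y": 0,"z": 0,"spin": 0,"claw": 0},
])

```text
clock: 3.3
eef_pos: [0.6616, 0.2181, 0.0948]
orientation: [0.0, -0.042, 0.999, 0.0]
wrist_force: [0.4, -0.3, 0.1]
opening: 0.0001
gripper_force: 0.0
```

Request:
carry_out([
  {"x": 0,"y": 0,"z": 4,"spin": 0,"claw": 0},
  {"x": 0,"y": 0,"z": 4,"spin": 0,"claw": 0},
  {"x": 0,"y": 0,"z": 3,"spin": 0,"claw": 0},
  {"x": 0,"y": 0,"z": 2,"spin": 0,"claw": 0},
  {"x": 0,"y": 0,"z": 1,"spin": 0,"claw": 0},
  {"x": 0,"y": 0,"z": 1,"spin": 0,"claw": 0},
  {"x": 0,"y": 0,"z": 1,"spin": 0,"claw": 0},
  {"x": 0,"y": 0,"z": 1,"spin": 0,"claw": 0},
  {"x": 0,"y": 0,"z": 0,"spin": 0,"claw": 0},
  {"x": 0,"y": 0,"z": 0,"spin": 0,"claw": 0},
])

```text
clock: 4.3
eef_pos: [0.6613, 0.218, 0.0774]
orientation: [0.0, -0.042, 0.999, -0.0]
wrist_force: [0.2, -0.9, 0.3]
opening: 0.0004
gripper_force: 0.0
```

Request:
carry_out([
  {"x": 0,"y": 0,"z": 1,"spin": 0,"claw": 0},
  {"x": 0,"y": 0,"z": 1,"spin": 0,"claw": 0},
  {"x": 0,"y": 0,"z": 1,"spin": 0,"claw": 0},
  {"x": 0,"y": 0,"z": 1,"spin": 0,"claw": 0},
  {"x": 0,"y": 0,"z": 0,"spin": 0,"claw": 0},
  {"x": 0,"y": 0,"z": 0,"spin": 0,"claw": 0},
  {"x": 0,"y": 0,"z": 0,"spin": 0,"claw": 0},
  {"x": 0,"y": 0,"z": 0,"spin": 0,"claw": 0},
  {"x": 0,"y": 0,"z": 0,"spin": 0,"claw": 0},
  {"x": 0,"y": 0,"z": 0,"spin": 0,"claw": 0},
])

```text
clock: 5.3
eef_pos: [0.6613, 0.2181, 0.0733]
orientation: [0.0, -0.042, 0.999, 0.0]
wrist_force: [-0.6, -0.9, 0.4]
opening: -0.0001
gripper_force: 0.0
```

Request:
carry_out([
  {"x": 0,"y": 0,"z": 1,"spin": 0,"claw": 0},
  {"x": 0,"y": 0,"z": 1,"spin": 0,"claw": 0},
  {"x": 0,"y": 0,"z": 1,"spin": 0,"claw": 0},
  {"x": 0,"y": 0,"z": 1,"spin": 0,"claw": 0},
  {"x": 0,"y": 0,"z": 0,"spin": 0,"claw": 0},
  {"x": 0,"y": 0,"z": 0,"spin": 0,"claw": 0},
  {"x": 0,"y": 0,"z": 0,"spin": 0,"claw": 0},
  {"x": 0,"y": 0,"z": 0,"spin": 0,"claw": 0},
  {"x": 0,"y": 0,"z": 0,"spin": 0,"claw": 0},
  {"x": 0,"y": 0,"z": 0,"spin": 0,"claw": 0},
])

```text
clock: 6.3
eef_pos: [0.6613, 0.218, 0.0694]
orientation: [0.0, -0.042, 0.999, -0.0]
wrist_force: [1.1, 0.0, 0.3]
opening: -0.0002
gripper_force: 0.0
```

Request:
carry_out([
  {"x": 0,"y": 0,"z": 1,"spin": 0,"claw": 0},
  {"x": 0,"y": 0,"z": 1,"spin": 0,"claw": 0},
  {"x": 0,"y": 0,"z": 1,"spin": 0,"claw": 0},
  {"x": 0,"y": 0,"z": 0,"spin": 0,"claw": 0},
  {"x": 0,"y": 0,"z": 0,"spin": 0,"claw": 0},
  {"x": 0,"y": 0,"z": 0,"spin": 0,"claw": 0},
  {"x": 0,"y": 0,"z": 0,"spin": 0,"claw": 0},
  {"x": 0,"y": 0,"z": 0,"spin": 0,"claw": 0},
  {"x": 0,"y": 0,"z": 0,"spin": 0,"claw": 0},
  {"x": 0,"y": 0,"z": 0,"spin": 0,"claw": 0},
])

```text
clock: 7.3
eef_pos: [0.6614, 0.2182, 0.0665]
orientation: [0.0, -0.042, 0.999, 0.0]
wrist_force: [-0.6, 1.4, 3.2]
opening: 0.0001
gripper_force: 1.7
```

```bash
python3 - <<'E'
from h import *
p=pose(); s,t=st();print(inF(p[:3],s["eef_pos"]),s["wrist_force"])
n=[]
for c,(x,y) in (("top",(245,150)),("side",(240,210))):
    im=np.ascontiguousarray(camera(c)[:,:,::-1]);cv2.imwrite(f"pics/{c}3.png",im);n.append(cv2.resize(im[y:y+90,x:x+60] if c=="side" else im[y:y+150,x:x+100],(400,600),interpolation=cv2.INTER_CUBIC))
cv2.imwrite("pics/m6.png",n[1])
E
```

```text
[-0.02404097  0.09445062  0.0665241 ] [-0.60033725  1.38128078  3.21439922]
```

View pics/m6.png

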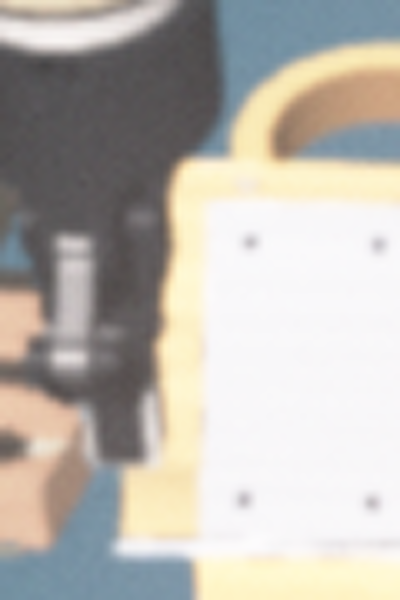

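Request:
carry_out([
  {"x": 0,"y": 0,"z": -2,"spin": 0,"claw": 0},
  {"x": 4,"y": 0,"z": 0,"spin": 0,"claw": 0},
  {"x": 5,"y": 0,"z": 0,"spin": 0,"claw": 0},
  {"x": 5,"y": 0,"z": 0,"spin": 0,"claw": 0},
  {"x": 5,"y": 0,"z": 0,"spin": 0,"claw": 0},
  {"x": 5,"y": 0,"z": 0,"spin": 0,"claw": 0},
  {"x": 5,"y": 0,"z": 0,"spin": 0,"claw": 0},
  {"x": 5,"y": 0,"z": 0,"spin": 0,"claw": 0},
  {"x": 5,"y": 0,"z": 0,"spin": 0,"claw": 0},
  {"x": 5,"y": 0,"z": 0,"spin": 0,"claw": 0},
])

```text
clock: 8.4
eef_pos: [0.617, 0.2143, 0.0684]
orientation: [0.0, -0.042, 0.999, -0.0]
wrist_force: [0.2, -0.0, -0.6]
opening: 0.0001
gripper_force: 0.3
```

Request:
carry_out([
  {"x": 5,"y": 0,"z": 0,"spin": 0,"claw": 0},
  {"x": 5,"y": 0,"z": 0,"spin": 0,"claw": 0},
  {"x": 5,"y": 0,"z": 0,"spin": 0,"claw": 0},
  {"x": 5,"y": 0,"z": 0,"spin": 0,"claw": 0},
  {"x": 5,"y": 0,"z": 0,"spin": 0,"claw": 0},
  {"x": 4,"y": 0,"z": 0,"spin": 0,"claw": 0},
  {"x": 3,"y": 0,"z": 0,"spin": 0,"claw": 0},
  {"x": 0,"y": 0,"z": 0,"spin": 0,"claw": 0},
  {"x": 0,"y": 0,"z": 0,"spin": 0,"claw": 0},
  {"x": 0,"y": 0,"z": 0,"spin": 0,"claw": 0},
])

```text
clock: 9.4
eef_pos: [0.5855, 0.2117, 0.0683]
orientation: [-0.0, -0.042, 0.999, 0.0]
wrist_force: [-0.1, 0.8, 0.2]
opening: -0.0001
gripper_force: 0.0
```

```bash
python3 - <<'E'
from h import *
p=pose(); s,t=st();print(inF(p[:3],s["eef_pos"]),s["wrist_force"])
im=np.ascontiguousarray(camera("side")[:,:,::-1]);cv2.imwrite(f"pics/side4.png",im);cv2.imwrite("pics/m7.png",cv2.resize(im[180:330,220:420],(800,600),interpolation=cv2.INTER_CUBIC))
E
```

```text
[-0.02390316  0.01825116  0.0682914 ] [-0.14636587  0.77654968  0.24119961]
```

View pics/m7.png

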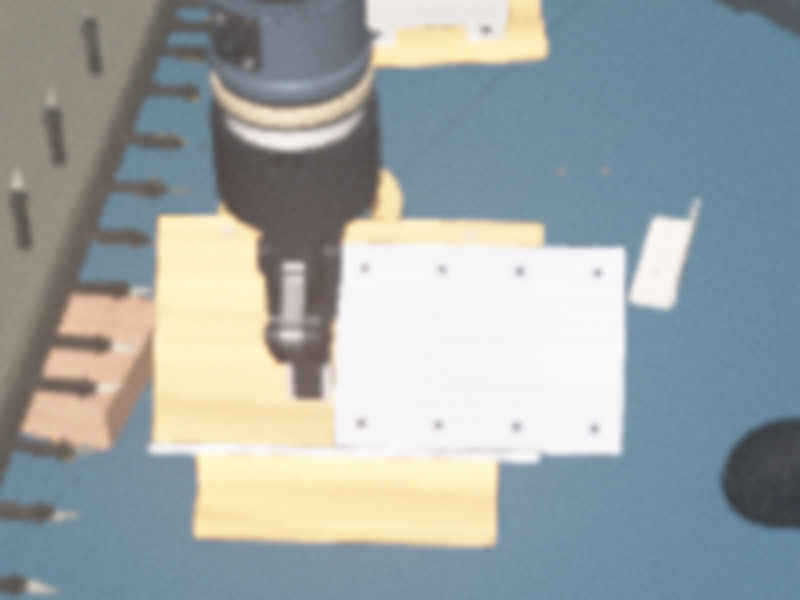

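Request:
carry_out([
  {"x": 4,"y": 0,"z": 0,"spin": 0,"claw": 0},
  {"x": 4,"y": 0,"z": 0,"spin": 0,"claw": 0},
  {"x": 0,"y": 0,"z": 0,"spin": 0,"claw": 0},
  {"x": 0,"y": 0,"z": 0,"spin": 0,"claw": 0},
  {"x": -4,"y": 0,"z": 0,"spin": 0,"claw": 0},
  {"x": -4,"y": 0,"z": -5,"spin": 0,"claw": 0},
  {"x": 0,"y": 0,"z": -30,"spin": 0,"claw": 0},
  {"x": 0,"y": 0,"z": -40,"spin": 0,"claw": 20},
  {"x": 0,"y": 0,"z": -30,"spin": 0,"claw": 50},
  {"x": 0,"y": 0,"z": 0,"spin": 0,"claw": 50},
])

```text
clock: 10.45
eef_pos: [0.5894, 0.2124, 0.1789]
orientation: [0.006, -0.042, 0.999, 0.001]
wrist_force: [1.4, 0.2, 1.1]
opening: 0.043
gripper_force: 0.0
```

```bash
python3 - <<'E'
from h import *
p=pose(); s,t=st();print(inF(p[:3],s["eef_pos"]),s["opening"]); delta(toW(p[:3],(.0194,-.122,.096)),p[2]+np.pi)
E
```

```text
[-0.02427623  0.02224186  0.17886872] 0.04304705774160002
TCP [0.5894 0.2124 0.1789] spin 0.0001 tool dx,dy,dz mm [144.2 -43.7  82.9]
```

Request:
carry_out([
  {"x": 28,"y": -8.7,"z": 0,"spin": 0,"claw": 50},
  {"x": 28,"y": -8.7,"z": 0,"spin": 0,"claw": 50},
  {"x": 28,"y": -8.7,"z": 0,"spin": 0,"claw": 50},
  {"x": 28,"y": -8.7,"z": 0,"spin": 0,"claw": 50},
  {"x": 28,"y": -8.7,"z": 0,"spin": 0,"claw": 50},
  {"x": 0,"y": 0,"z": 0,"spin": 0,"claw": 50},
  {"x": 0,"y": 0,"z": 10,"spin": 0,"claw": 50},
  {"x": 0,"y": 0,"z": 10,"spin": 0,"claw": 50},
  {"x": 0,"y": 0,"z": 0,"spin": 0,"claw": 50},
  {"x": 0,"y": 0,"z": 0,"spin": 0,"claw": 50},
])

```text
clock: 11.45
eef_pos: [0.4501, 0.1567, 0.1525]
orientation: [-0.001, -0.042, 0.999, -0.0]
wrist_force: [-0.2, -0.3, -0.4]
opening: 0.0501
gripper_force: 0.0
```

```bash
python3 - <<'E'
from h import *
p=pose(); s,t=st();print(inF(p[:3],s["eef_pos"]),s["opening"]); delta(toW(p[:3],(.0194,-.122,.096)),p[2]+np.pi)
# refine plate edges in side view: white plate vs. board
im=np.ascontiguousarray(camera("side"));cv2.imwrite("pics/side5.png",im[:,:,::-1])
def P(u,n,y):
    a=np.radians(48);return toW(p[:3],(-.035+u*np.cos(a)-n*np.sin(a),y,.045+u*np.sin(a)+n*np.cos(a)))
for u in (.02,.035):
  q=proj("side",[P(u,.005,-.141),P(u,.005,-.001),P(u,0,-.095)]);print(np.round(q,1))
  r=int(round(q[0][1]));row=im[r,250:390].astype(int); sat=row.max(1)-row.min(1)
  print(r,[(250+i,int(a)) for i,a in enumerate(sat) if i%1==0 and (285<=250+i<=300 or 352<=250+i<=372)])
E
```

```text
[ 0.01952359 -0.12125261  0.1524804 ] 0.05009173511782417
TCP [0.4501 0.1567 0.1525] spin 0.0002 tool dx,dy,dz mm [ 0.7  0.1 56.5]
[[378.5 282.5]
 [306.9 280.8]
 [354.8 281.8]]
282 [(285, 72), (286, 74), (287, 73), (288, 69), (289, 71), (290, 70), (291, 71), (292, 68), (293, 70), (294, 69), (295, 71), (296, 71), (297, 70), (298, 69), (299, 69), (300, 70), (352, 2), (353, 3), (354, 2), (355, 2), (356, 2), (357, 2), (358, 2), (359, 2), (360, 2), (361, 2), (362, 2), (363, 2), (364, 2), (365, 3), (366, 2), (367, 2), (368, 2), (369, 2), (370, 2), (371, 2), (372, 2)]
[[378.6 274.8]
 [307.  273.1]
 [355.  274.2]]
275 [(285, 58), (286, 58), (287, 60), (288, 57), (289, 59), (290, 59), (291, 58), (292, 56), (293, 56), (294, 57), (295, 57), (296, 57), (297, 57), (298, 56), (299, 58), (300, 58), (352, 2), (353, 3), (354, 1), (355, 2), (356, 2), (357, 2), (358, 2), (359, 2), (360, 2), (361, 2), (362, 2), (363, 2), (364, 2), (365, 3), (366, 3), (367, 2), (368, 2), (369, 2), (370, 2), (371, 2), (372, 2)]
```

Request:
carry_out([
  {"x": 0,"y": 0,"z": 14,"spin": 0,"claw": 50},
  {"x": 0,"y": 0,"z": 14,"spin": 0,"claw": 50},
  {"x": 0,"y": 0,"z": 14,"spin": 0,"claw": 50},
  {"x": 0,"y": 0,"z": 10,"spin": 0,"claw": 50},
  {"x": 0,"y": 0,"z": 4,"spin": 0,"claw": 50},
  {"x": 0,"y": 0,"z": 0,"spin": 0,"claw": 45},
  {"x": 0,"y": 0,"z": 0,"spin": 0,"claw": 40},
  {"x": 0,"y": 0,"z": 0,"spin": 0,"claw": 35},
  {"x": 0,"y": 0,"z": 0,"spin": 0,"claw": 32},
  {"x": 0,"y": 0,"z": 0,"spin": 0,"claw": 30},
])

```text
clock: 12.5
eef_pos: [0.45, 0.1568, 0.0977]
orientation: [0.001, -0.042, 0.999, 0.0]
wrist_force: [-0.4, 0.5, 0.9]
opening: 0.0301
gripper_force: 0.7
```

Request:
carry_out([
  {"x": 0,"y": 0,"z": 0,"spin": 0,"claw": 29},
  {"x": 0,"y": 0,"z": 0,"spin": 0,"claw": 28},
  {"x": 0,"y": 0,"z": 0,"spin": 0,"claw": 27},
  {"x": 0,"y": 0,"z": 0,"spin": 0,"claw": 26},
  {"x": 0,"y": 0,"z": 0,"spin": 0,"claw": 25},
  {"x": 0,"y": 0,"z": 0,"spin": 0,"claw": 24},
  {"x": 0,"y": 0,"z": 0,"spin": 0,"claw": 23},
  {"x": 0,"y": 0,"z": 0,"spin": 0,"claw": 22},
  {"x": 0,"y": 0,"z": 0,"spin": 0,"claw": 22},
  {"x": 0,"y": 0,"z": 0,"spin": 0,"claw": 22},
])

```text
clock: 13.5
eef_pos: [0.4495, 0.1569, 0.0976]
orientation: [0.0, -0.042, 0.999, 0.0]
wrist_force: [-1.5, 4.0, 4.8]
opening: 0.0228
gripper_force: 18.1
```

Request:
carry_out([
  {"x": 0,"y": 4.8,"z": -2.9,"spin": 0,"claw": 19},
  {"x": 0,"y": 4.8,"z": -2.7,"spin": 0,"claw": 18},
  {"x": 0,"y": 4.8,"z": -2.5,"spin": 0,"claw": 16.5},
  {"x": 0,"y": 4.8,"z": -2.0,"spin": 0,"claw": 15},
  {"x": 0,"y": 4.8,"z": -1.8,"spin": 0,"claw": 13.5},
  {"x": 0,"y": 4.8,"z": -1.6,"spin": 0,"claw": 12},
  {"x": 0,"y": 0,"z": 0,"spin": 0,"claw": 12},
  {"x": 0,"y": 0,"z": 0,"spin": 0,"claw": 12},
  {"x": 0,"y": 0,"z": 0,"spin": 0,"claw": 12},
  {"x": 0,"y": 0,"z": 0,"spin": 0,"claw": 12},
])

```text
clock: 14.5
eef_pos: [0.4428, 0.184, 0.1116]
orientation: [-0.004, -0.043, 0.999, -0.001]
wrist_force: [-7.4, -2.4, 17.2]
opening: 0.0125
gripper_force: 21.7
```

Request:
carry_out([
  {"x": 0,"y": 0,"z": -2,"spin": 0,"claw": 12},
  {"x": 0,"y": 4.8,"z": -1.4,"spin": 0,"claw": 11},
  {"x": 0,"y": 4.8,"z": -1.2,"spin": 0,"claw": 10},
  {"x": 0,"y": 4.8,"z": -1.2,"spin": 0,"claw": 8},
  {"x": 0,"y": 0,"z": 0,"spin": 0,"claw": 8},
  {"x": 0,"y": 0,"z": 0,"spin": 0,"claw": 8},
  {"x": 0,"y": 0,"z": 0,"spin": 0,"claw": 8},
  {"x": 0,"y": 0,"z": 0,"spin": 0,"claw": 8},
  {"x": 0,"y": 0,"z": 0,"spin": 0,"claw": 8},
  {"x": 0,"y": 0,"z": 0,"spin": 0,"claw": 8},
])

```text
clock: 15.5
eef_pos: [0.4443, 0.1995, 0.1167]
orientation: [-0.002, -0.042, 0.999, -0.0]
wrist_force: [-3.8, 2.8, 6.7]
opening: 0.0085
gripper_force: 15.2
```

```bash
python3 - <<'E'
from h import *
p=pose(); s,t=st();print(inF(p[:3],s["eef_pos"]),s["opening"],t-p[2]-np.pi,s["joints"])
n=[]
for c,(x,y) in (("top",(250,180)),("side",(250,200))):
    im=np.ascontiguousarray(camera(c)[:,:,::-1]);cv2.imwrite(f"pics/{c}6.png",im)
E
```

```text
[-0.02362153 -0.12345878  0.11672408] 0.008463349046916398 6.622938030753645e-05 [ 1.91836284e-01  5.31839024e-01  1.87741043e+00  4.74997580e-04
  7.35834281e-01 -1.46355178e+00]
```

Request:
carry_out([
  {"x": 0,"y": 4,"z": -1.5,"spin": 0,"claw": 7},
  {"x": 0,"y": 4,"z": -1.2,"spin": 0,"claw": 6},
  {"x": 0,"y": 4,"z": -1,"spin": 0,"claw": 4},
  {"x": 0,"y": 1,"z": -0.5,"spin": 0,"claw": 2},
  {"x": 0,"y": 0,"z": 0,"spin": 0,"claw": 0},
  {"x": 0,"y": 0,"z": 0,"spin": 0,"claw": 0},
  {"x": 0,"y": 0,"z": 0,"spin": 0,"claw": 0},
  {"x": 0,"y": 0,"z": 0,"spin": 0,"claw": 0},
  {"x": 0,"y": 0,"z": 0,"spin": 0,"claw": 0},
  {"x": 0,"y": 0,"z": 0,"spin": 0,"claw": 0},
])

```text
clock: 16.6
eef_pos: [0.445, 0.2124, 0.1208]
orientation: [0.0, -0.042, 0.999, -0.0]
wrist_force: [-0.3, 0.1, -2.3]
opening: 0.0046
gripper_force: 19.5
```

Request:
carry_out([
  {"x": 0,"y": 0,"z": 0,"spin": 0,"claw": 0},
  {"x": 0,"y": 0,"z": 0,"spin": 0,"claw": 0},
  {"x": 0,"y": 0,"z": -5,"spin": 0,"claw": 0},
  {"x": 0,"y": 0,"z": -15,"spin": 0,"claw": 0},
  {"x": 0,"y": 0,"z": -20,"spin": 0,"claw": 0},
  {"x": 0,"y": 0,"z": -20,"spin": 0,"claw": 0},
  {"x": 0,"y": 0,"z": -20,"spin": 0,"claw": 0},
  {"x": 0,"y": 0,"z": -20,"spin": 0,"claw": 0},
  {"x": 0,"y": 0,"z": -15,"spin": 0,"claw": 0},
  {"x": 0,"y": 0,"z": 0,"spin": 0,"claw": 0},
], newtons=70)

```text
clock: 17.6
eef_pos: [0.4464, 0.2129, 0.2381]
orientation: [0.003, -0.042, 0.999, 0.0]
wrist_force: [0.5, 0.7, -1.2]
opening: 0.0033
gripper_force: 72.3
```

```bash
cat > plate.py <<'E'
from h import *
def measure(tag):
    s,t=st();im=np.ascontiguousarray(camera("side"));cv2.imwrite(f"pics/side{tag}.png",im[:,:,::-1])
    X=-np.array([np.cos(t+np.pi/2),np.sin(t+np.pi/2),0]);Z=np.array([0,0,1.]);c=s["eef_pos"]+.0025*np.array([np.cos(t),np.sin(t),0])
    src=np.float32([[-.05,-.12],[.17,-.12],[.17,.08],[-.05,.08]]);px=proj("side",[c+a*X+b*Z for a,b in src]).astype(np.float32)
    dst=np.float32([[(a+.05)*2000,(.08-b)*2000] for a,b in src]);rect=cv2.warpPerspective(im,cv2.getPerspectiveTransform(px,dst),(440,400))
    m=((rect.min(2)>140)&(rect.max(2).astype(int)-rect.min(2)<25)).astype(np.uint8);m=cv2.morphologyEx(m,cv2.MORPH_OPEN,np.ones((9,9)))
    k=max(cv2.findContours(m,0,1)[0],key=cv2.contourArea);q=cv2.boxPoints(cv2.minAreaRect(k))
    print("corners rel TCP mm (along slot, up):",[[round(float(a)/2-50,1),round(80-float(b)/2,1)] for a,b in q],"area mm2",cv2.contourArea(k)/4)
    cv2.drawContours(rect,[k],-1,(255,0,0),1);cv2.imwrite(f"pics/rect{tag}.png",rect[:,:,::-1]);print(s["wrist_force"],s["opening"],s["clock"])
E
python3 - <<'E'
from plate import *
measure("7")
E
```

```text
corners rel TCP mm (along slot, up): [[-47.8, 28.5], [118.0, 43.4], [129.3, -82.2], [-36.5, -97.1]] area mm2 15446.625
[ 0.49182288  0.66764871 -1.15521038] 0.003310653308976082 17.6
```

```bash
python3 - <<'E'
import cv2,numpy as np
im=cv2.imread("pics/rect7.png").astype(int)[...,::-1]
g=cv2.resize(im.astype(np.uint8),(44,40),interpolation=cv2.INTER_AREA).astype(int)
sat=g.max(2)-g.min(2);v=g.mean(2)
for r in range(0,40): print("".join(("W" if v[r,c]>190 else "g" if v[r,c]>110 else "d") if sat[r,c]<25 else ("b" if g[r,c,2]>g[r,c,0] else "y") for c in range(44)))
print(g[22,22],g[30,22],g[22,38],g[22,4])
E
```

```text
dddbbbddgggddbbbgyyWWWWWWWWWWWWWWWbbbbbbbbbb
dbbbbbddgggddbbbyyyWWWWWWWWWWWWWWWbbbbbbbbgg
bbbbbbddgggddbbbyyyWWWWWWWWWWWWWWWbbbbbbgggd
bbbbbbddgggddbbbyyyWWWWWWWWWWWWWWWbbbbbbbbbb
bbbbbbddgggddbbgyyyWWWyyyyyyWWWWWWbbbbbbbggg
bbbbbbgggWgggbbgyyyyyWyyyyyyyWWyyWbbbbbbbbbg
bbbbbbbdggddgbbgyyyyyyyyyyyyyyyyyybbbbbbbbbb
bbbbbbbdddddgbbggyyyyyyyyyyyyyyyyybbbbbbbbgg
bbbbbbbdddddgbbbbbbggggygyyyyyyyyybbbbbbbbgg
bbbbbbgdddddgggggWWWWWWWWWWWWWWWWWbbbbbbbbbb
bbbbbgWydddyWWWWWWWWWWWWWWWWWWWWWWbbbbbbbbbb
bbbbbgWWyddyWWWWWWWWWWWWWWWWWWWWWWbbbbbbbbbb
bbbbbgWWyddyWWWWWWWWWWWWWWWWWWWWWWgbbbbbbbbb
bbbbbgWWyddyWWWWWWWWWWWWWWWWWWWWWWgbbbbbbbbb
bbbbbgWWyddyWWWWWWWWWWWWWWWWWWWWWWgbbbbbbbbb
bbbbbgWWyddyWWWWWWWWWWWWWWWWWWWWWWgbbbbbbbbb
bbbbbgWWWyyWWWWWWWWWWWWWWWWWWWWWWWgggbbbbbbb
bbbbbgWWWWWWWWWWWWWWWWWWWWWWWWWWWyyyyyygbbbb
bbbbbgWWWWWWWWWWWWWWWWWWWWWWWWWWWyyyyyyyygbb
bbbbbgWWWWWWWWWWWWWWWWWWWWWWWWWWWyyyyyyyyygb
bbbbbgWWWWWWWWWWWWWWWWWWWWWWWWWWWyyyyyyyyyyg
bbbbbgWWWWWWWWWWWWWWWWWWWWWWWWWWWyyyyyyyyyyy
bbbbbgWWWWWWWWWWWWWWWWWWWWWWWWWWWWyggyyyyyyy
bggbbgWWWWWWWWWWWWWWWWWWWWWWWWWWWWggggggyyyy
bgggWgWWWWWWWWWWWWWWWWWWWWWWWWWWWWyggggggyyy
bgWWWWWWWWWWWWWWWWWWWWWWWWWWWWWWWWyyyyyyyyyy
bbWWWWWWWWWWWWWWWWWWWWWWWWWWWWWWWWyyyyyyyyyy
bbgWWWWWWWWWWWWWWWWWWWWWWWWWWWWWWWyyyyyyyyyy
bbgWWWWWWWWWWWWWWWWWWWWWWWWWWWWWWWyyyyyyyyyy
bbgWWWWWWWWWWWWWWyyyyyyyyyyyyyyyyyyyyyyyyyyy
bbgWWWWWWWgggggyyyyyyyyyyyyyyyyyyyyyyyyyyyyy
bbgWWWWgbbbbbbbyyyyyyyyyyyyyyyyyyyyyyyyyyyyy
bbgWWWWgbbbbbbbyyyyyyyyyyyyyyyyyyyyyyyyyyyyy
bbgWWWWgbbbbbbbyyyyyyyyyyyyyyyyyyyyyyyyyyyyy
bbbgWWWgbbbbbbbyyyyyyyyyyyyyyyyyyyyyyyyyyyyy
bbbggggbbbbbbbbyyyyyyyyyyyyyyyyyyyyyyyyyyyyy
bbbbbbbbbbbbbbbyyyyyyyyyyyyyyyyyyyyyyyyyyyyy
bbbbbbbbbbbbbbbyyyyyyyyyyyyyyyyyyyyyyyyyyyyy
bbbbbbbbbbbbbbbyyyyyyyyyyyyyyyyyyyyyyyyyyyyy
bbbbbbbbbbbbbbbyyyyyyyyyyyyyyyyyyyyyyyyyyyyy
[246 242 239] [254 245 212] [178 152 131] [118 143 161]
```

```bash
cat >> plate.py <<'E'
def edges(tag,top=(180,330),bot=(180,330),left=(120,220),right=(100,160),t0=65):
    im=cv2.GaussianBlur(cv2.imread(f"pics/rect{tag}.png"),(5,5),0).astype(int);W=(im.min(2)>200)
    c=np.arange(*top,5);r=[t0+np.argmax(W[t0:,k]) for k in c];a=np.polyfit(c,r,1);print("top up at x=0,70mm",[round(80-np.polyval(a,(x+50)*2)/2,1) for x in(0,70)],"pitch up",-a[0],"res",np.std(r-np.polyval(a,c)))
    c=np.arange(*bot,5);r=[200+np.argmin(W[200:,k]) for k in c];a=np.polyfit(c,r,1);print("bot",[round(80-np.polyval(a,(x+50)*2)/2,1) for x in(0,70)],-a[0],np.std(r-np.polyval(a,c)))
    r=np.arange(*left,5);c=[40+np.argmax(W[k,40:]) for k in r];a=np.polyfit(r,c,1);print("near",np.polyval(a,160)/2-50,a[0])
    r=np.arange(*right,5);c=[250+np.argmin(W[k,250:]) for k in r];a=np.polyfit(r,c,1);print("far",np.polyval(a,160)/2-50,a[0])
E
python3 - <<'E'
from plate import *
edges("7",t0=82)
E
```

```text
top up at x=0,70mm [np.float64(31.3), np.float64(34.0)] pitch up 0.03906562847608449 res 0.7238234628614236
bot [np.float64(-69.3), np.float64(-66.8)] 0.03532814238042247 4.14463630910091
near -20.424436090225566 0.03984962406015021
far 119.75757575757572 0.13636363636363477
```

```bash
python3 - <<'E'
from h import *
p=pose(); delta(toW(p[4:],(-.0690,0,.160)),p[6]+np.pi/2); print(toW(p[4:],(-.0690,0,.160)))
E
```

```text
TCP [0.4454 0.2127 0.2368] spin -0.104 tool dx,dy,dz mm [  21.9 -436.7   76.8]
[ 0.50567055 -0.22038238  0.16      ]
```

Request:
carry_out([
  {"x": 0,"y": 0,"z": 0,"spin": -0.052,"claw": 0},
  {"x": 0,"y": 0,"z": 0,"spin": -0.052,"claw": 0},
  {"x": 1,"y": -15,"z": 0,"spin": 0,"claw": 0},
  {"x": 2,"y": -30,"z": 0,"spin": 0,"claw": 0},
  {"x": 2,"y": -40,"z": 0,"spin": 0,"claw": 0},
  {"x": 2,"y": -40,"z": 0,"spin": 0,"claw": 0},
  {"x": 2,"y": -40,"z": 0,"spin": 0,"claw": 0},
  {"x": 2,"y": -40,"z": 0,"spin": 0,"claw": 0},
  {"x": 2,"y": -40,"z": 0,"spin": 0,"claw": 0},
  {"x": 2,"y": -40,"z": 0,"spin": 0,"claw": 0},
])

```text
clock: 18.65
eef_pos: [0.4827, -0.0716, 0.2346]
orientation: [-0.001, -0.094, 0.996, 0.001]
wrist_force: [0.9, 1.1, -1.1]
opening: 0.0038
gripper_force: 72.4
```

Request:
carry_out([
  {"x": 2,"y": -40,"z": 0,"spin": 0,"claw": 0},
  {"x": 2,"y": -40,"z": 0,"spin": 0,"claw": 0},
  {"x": 2,"y": -35,"z": 0,"spin": 0,"claw": 0},
  {"x": 1,"y": -25,"z": 0,"spin": 0,"claw": 0},
  {"x": 0,"y": -11,"z": 0,"spin": 0,"claw": 0},
  {"x": 0,"y": 0,"z": 20,"spin": 0,"claw": 0},
  {"x": 0,"y": 0,"z": 20,"spin": 0,"claw": 0},
  {"x": 0,"y": 0,"z": 0,"spin": 0,"claw": 0},
  {"x": 0,"y": 0,"z": 0,"spin": 0,"claw": 0},
  {"x": 0,"y": 0,"z": 0,"spin": 0,"claw": 0},
])

```text
clock: 19.65
eef_pos: [0.5055, -0.2197, 0.1966]
orientation: [0.001, -0.094, 0.996, -0.0]
wrist_force: [0.0, 0.1, -1.9]
opening: 0.0037
gripper_force: 72.4
```

```bash
python3 - <<'E'
from plate import *
p=pose(); delta(toW(p[4:],(-.0690,0,.160)),p[6]+np.pi/2); measure("8"); edges("8",t0=82)
t=np.ascontiguousarray(camera("top")[:,:,::-1]);a=cv2.imread("pics/side8.png");cv2.imwrite("pics/top8.png",t)
cv2.imwrite("pics/m8.png",np.hstack([cv2.resize(t[170:290,450:550],(400,480),interpolation=2),cv2.resize(a[90:210,280:380],(400,480),interpolation=2)]))
E
```

```text
TCP [ 0.5055 -0.2197  0.1966] spin 0.0007 tool dx,dy,dz mm [-0.1 -0.8 36.6]
corners rel TCP mm (along slot, up): [[-27.4, 37.1], [120.4, 42.4], [124.4, -68.9], [-23.4, -74.2]] area mm2 14730.875
[ 0.04325748  0.09491717 -1.91141804] 0.0036773058466976743 19.65
top up at x=0,70mm [np.float64(24.6), np.float64(33.3)] pitch up 0.12387096774193529 res 2.590525887297763
bot [np.float64(-70.1), np.float64(-68.3)] 0.025984427141267752 0.44457481711613445
near -20.627443609022553 0.03398496240601479
far 118.49999999999994 -0.03846153846153984
```

View pics/m8.png

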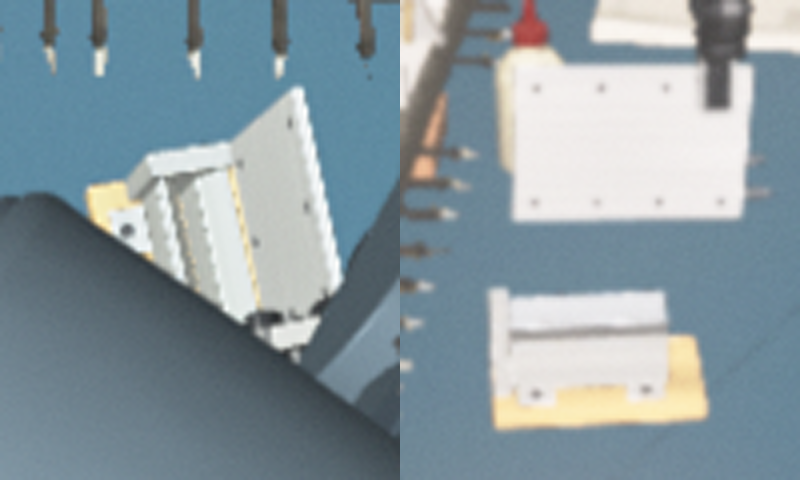

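```bash
python3 - <<'E'
from h import *
p=pose(); c=inF(p[4:],robot.get_state()["eef_pos"]);print(c)
for x,z in((.1175,.036),(.1205,-.066)): print(np.round(proj("top",toW(p[4:],(c[0]+x,c[1],c[2]+z))),1), end=" ")
for u,v,z in((525,192.5,.036),(508.75,206,-.066)):print(inF(p[4:],atz("top",u,v,c[2]+z)))
E
```

```text
[-0.06902355  0.00050254  0.19685229]
[[524.2 190.7]] [[507.6 205.5]] [ 4.50458674e-02 -1.74567476e-04  2.32852288e-01]
[ 0.0502611  -0.00143567  0.13085229]
```

Request:
carry_out([
  {"x": 0,"y": -0.5,"z": 15,"spin": 0,"claw": 0},
  {"x": 0,"y": 0,"z": 20,"spin": 0,"claw": 0},
  {"x": 0,"y": 0,"z": 15,"spin": 0,"claw": 0},
  {"x": 0,"y": 0,"z": 10,"spin": 0,"claw": 0},
  {"x": 0,"y": 0,"z": 5,"spin": 0,"claw": 0},
  {"x": 0,"y": 0,"z": 5,"spin": 0,"claw": 0},
  {"x": 0,"y": 0,"z": 5,"spin": 0,"claw": 0},
  {"x": 0,"y": 0,"z": 5,"spin": 0,"claw": 0},
  {"x": 0,"y": 0,"z": 0,"spin": 0,"claw": 0},
  {"x": 0,"y": 0,"z": 0,"spin": 0,"claw": 0},
])

```text
clock: 20.75
eef_pos: [0.5051, -0.2204, 0.1159]
orientation: [0.0, -0.094, 0.996, -0.0]
wrist_force: [0.7, 0.7, -1.8]
opening: 0.0037
gripper_force: 72.5
```

Request:
carry_out([
  {"x": 0,"y": 0,"z": 5,"spin": 0,"claw": 0},
  {"x": 0,"y": 0,"z": 5,"spin": 0,"claw": 0},
  {"x": 0,"y": 0,"z": 5,"spin": 0,"claw": 0},
  {"x": 0,"y": 0,"z": 4,"spin": 0,"claw": 0},
  {"x": 0,"y": 0,"z": 3,"spin": 0,"claw": 0},
  {"x": 0,"y": 0,"z": 3,"spin": 0,"claw": 0},
  {"x": 0,"y": 0,"z": 2,"spin": 0,"claw": 0},
  {"x": 0,"y": 0,"z": 0,"spin": 0,"claw": 0},
  {"x": 0,"y": 0,"z": 0,"spin": 0,"claw": 0},
  {"x": 0,"y": 0,"z": 0,"spin": 0,"claw": 0},
])

```text
clock: 21.75
eef_pos: [0.5051, -0.2205, 0.089]
orientation: [0.0, -0.094, 0.996, -0.0]
wrist_force: [0.2, -0.5, -1.1]
opening: 0.0034
gripper_force: 72.5
```

Free in the slot; now the last millimetres to the base.

Request:
carry_out([
  {"x": 0,"y": 0,"z": 1,"spin": 0,"claw": 0},
  {"x": 0,"y": 0,"z": 1,"spin": 0,"claw": 0},
  {"x": 0,"y": 0,"z": 1,"spin": 0,"claw": 0},
  {"x": 0,"y": 0,"z": 1,"spin": 0,"claw": 0},
  {"x": 0,"y": 0,"z": 1,"spin": 0,"claw": 0},
  {"x": 0,"y": 0,"z": 1,"spin": 0,"claw": 0},
  {"x": 0,"y": 0,"z": 1,"spin": 0,"claw": 0},
  {"x": 0,"y": 0,"z": 0,"spin": 0,"claw": 0},
  {"x": 0,"y": 0,"z": 0,"spin": 0,"claw": 0},
  {"x": 0,"y": 0,"z": 0,"spin": 0,"claw": 0},
])

```text
clock: 22.75
eef_pos: [0.5052, -0.2207, 0.0844]
orientation: [0.0, -0.094, 0.996, -0.001]
wrist_force: [-3.6, 1.6, 17.9]
opening: 0.0037
gripper_force: 75.4
```

Request:
carry_out([
  {"x": 0,"y": 0,"z": -2,"spin": 0,"claw": 0},
  {"x": 0,"y": 0,"z": -0.5,"spin": 0,"claw": 0},
  {"x": -1,"y": 0,"z": 0,"spin": 0,"claw": 0},
  {"x": -1,"y": 0,"z": 0,"spin": 0,"claw": 0},
  {"x": -1,"y": 0,"z": 0,"spin": 0,"claw": 0},
  {"x": -1,"y": 0,"z": 0,"spin": 0,"claw": 0},
  {"x": -0.5,"y": 0,"z": 0,"spin": 0,"claw": 0},
  {"x": 0,"y": 0,"z": 0,"spin": 0,"claw": 0},
  {"x": 0,"y": 0,"z": 0,"spin": 0,"claw": 0},
  {"x": 0,"y": 0,"z": 0,"spin": 0,"claw": 0},
])

```text
clock: 23.75
eef_pos: [0.5078, -0.2197, 0.0846]
orientation: [-0.002, -0.095, 0.996, 0.0]
wrist_force: [-4.7, -2.1, 7.6]
opening: 0.0035
gripper_force: 73.9
```

Request:
carry_out([
  {"x": 0,"y": 0,"z": -1,"spin": 0,"claw": 0},
  {"x": 0,"y": 0,"z": 0,"spin": 0,"claw": 0},
  {"x": -1,"y": 0,"z": 0,"spin": 0,"claw": 0},
  {"x": -1,"y": 0,"z": 0,"spin": 0,"claw": 0},
  {"x": 0,"y": 0,"z": 0,"spin": 0,"claw": 0},
  {"x": 0,"y": 0,"z": 0,"spin": 0,"claw": 0},
  {"x": 0,"y": 0,"z": 0,"spin": 0,"claw": 0},
  {"x": 0,"y": 0,"z": 0,"spin": 0,"claw": 0},
  {"x": 0,"y": 0,"z": 0,"spin": 0,"claw": 0},
  {"x": 0,"y": 0,"z": 0,"spin": 0,"claw": 0},
])

```text
clock: 24.75
eef_pos: [0.5109, -0.2189, 0.0851]
orientation: [-0.001, -0.094, 0.996, 0.0]
wrist_force: [-3.1, -0.5, 0.0]
opening: 0.0037
gripper_force: 72.6
```

```bash
python3 - <<'E'
from plate import *
p=pose(); print(inF(p[4:],robot.get_state()["eef_pos"])); measure("9")
im=cv2.imread("pics/rect9.png").astype(int)[...,::-1]
g=cv2.resize(im.astype(np.uint8),(44,40),interpolation=cv2.INTER_AREA).astype(int)
sat=g.max(2)-g.min(2);v=g.mean(2)
for r in range(0,40): print("".join(("W" if v[r,c]>215 else "w" if v[r,c]>185 else "g" if v[r,c]>110 else "d") if sat[r,c]<25 else ("b" if g[r,c,2]>g[r,c,0] else "y") for c in range(44)))
E
```

```text
[-0.06360346  0.0004401   0.08513386]
corners rel TCP mm (along slot, up): [[-23.8, 32.8], [133.0, 36.8], [136.2, -92.1], [-20.5, -96.1]] area mm2 17011.25
[-3.10738261 -0.48334703  0.03310472] 0.0037337558296244287 24.75
bbbggggdggdddgWWWWWwwwwwbbbgwWyWwgbbbbbbbgyy
bbbbbbddggdddgwWWWWWWWWWwbbbggggbbbbbbbggdgg
bbbbbbddggdddggggwwwwWWWwbbbbbbbbbbbbbgggggg
bbbbbbggggddgwWWWWWWWWWWwbbbbbbbbbbbbbbbbbbb
bbgggwggggddgWWWWWWWwwwwgbbbbbbbbbbbbbbbbbbb
bbbgggdddddddgbbbbbbbbbbbbbbbbbbbbbbbbbbgggd
bbbbbbdddddddbbbbbbbbbbbbbbbbbbbbbbbbbbbgggd
bbbbbbddddddgbbbbbbbbbbbbbbbbbbbbbbbbbbbbbbb
bbbbbbbdddddbbbbbbbbbbbbbbbbggggggbbbbbbbbbb
bbbbbbgydddggggggwwwwwwwwwwwWWWWWwbbbbbbbbbb
bbbbbgWwyddyWWWWWWWWWWWWWWWWWWWWWybbbbbbbbbg
bbbbbgWWyddyWWWWWWWWWWWWWWWWWWWWWwgbbbbbbbbg
bbbbbgWWyddyWWWWWWWWWWWWWWWWWWWWWwgbbbbbbbbb
bbbbbgWWyddyWWWWWWWWWWWWWWWWWWWWWwgbbbbbbbbb
bbbbbgWWyddyWWWWWWWWWWWWWWWWWWWWWWgbbbbbbbbb
bbbbbgWWgyywWWWWWWWWWWWWWWWWWWWWWWgbbbbbbbbb
bbbbbgWWWWWWWWWWWWWWWWWWWWWWWWWWWWgggbbbbbbb
bbbbbgWWWWWWWWWWWWWWWWWWWWWWWWWWWWWWgbbbbbbb
bbbbbgWWWWWWWWWWWWWWWWWWWWWWWWWWWWWWgbbbbbbb
bbbbbgWWWWWWWWWWWWWWWWW
[... 221 characters left out ...]
wwwwwwwwwwwwwwwWWwbbbbbbb
bbbbbgWWWWWWWWWWWWWWWWWWWWWWWWWWWWWWwgbbbbbb
bbbbbgWWWWWWWWWWWWWWWWWWWWWWWWWWWWWWwgbbbbbb
bbbbbgWWWWWWWWWWWWWWWWWWWWWWWWWWWWWWwgbbbbbb
bbbbbgWWWWWWWWWWWWWWWWWWWWWWWWWWWWWWwgbbbbbb
bbbbbgWWWWWyyyWWWWWWWWWWWWWWWWWWWWWWwgbbbbbb
bbbbbbgggyyyyyyWWWWWWWWWWWWWWWWWWWWWwgbbbbbb
bbbbbbbbbgyyyyyWWWWWyyyyyyyyWWWWWWWWwgbbbbbb
bbbbbbbbbyyyyyyWwWWyyyyyyyyyyWwwWyyyygbbbbbb
bbbbbbbbgyyyyyyWwWWyyyyyyyyyyWWWWyyyybbbbbbb
bbbbbbbbgyyyyyyyyyyyyyyyyyyyyyyyyyyyybbbbbbb
bbbbbbbbgyyyyyyyyyyyyyyyyyyyyyyyyyyyybbbbbbb
bbbbbbbbgyyyyyyyyyyyyyyyyyyyyyyyyyyyybbbbbbb
bbbbbbbbgyyyyyyyyyyyyyyyyyyyyyyyyyyyybbbbbbb
bbbbbbbbbggggggggggggggggggggggggggggbbbbbbb
bbbbbbbbbbbbbbbbbbbbbbbbbbbbbbbbbbbbbbbbbbbb
```

Request:
carry_out([
  {"x": 0,"y": 0,"z": 0.3,"spin": 0,"claw": 0},
  {"x": 0,"y": 0,"z": 0,"spin": 0,"claw": 0},
  {"x": 0,"y": 0,"z": 0,"spin": 0,"claw": 4},
  {"x": 0,"y": 0,"z": 0,"spin": 0,"claw": 6},
  {"x": 0,"y": 0,"z": 0,"spin": 0,"claw": 10},
  {"x": 0,"y": 0,"z": 0,"spin": 0,"claw": 20},
  {"x": 0,"y": 0,"z": 0,"spin": 0,"claw": 30},
  {"x": 0,"y": 0,"z": 0,"spin": 0,"claw": 30},
  {"x": 0,"y": 0,"z": 0,"spin": 0,"claw": 30},
  {"x": 0,"y": 0,"z": 0,"spin": 0,"claw": 30},
], newtons=20)

```text
clock: 25.8
eef_pos: [0.5115, -0.2192, 0.085]
orientation: [0.0, -0.094, 0.996, -0.0]
wrist_force: [-0.1, -0.2, 0.1]
opening: 0.0301
gripper_force: 0.0
```

```bash
python3 - <<'E'
from plate import *
p=pose(); print(inF(p[4:],robot.get_state()["eef_pos"])); measure("10")
edges("10",top=(150,320),bot=(60,85),t0=70,right=(110,150))
im=cv2.imread("pics/rect10.png").astype(int)[...,::-1]
g=cv2.resize(im.astype(np.uint8),(44,40),interpolation=cv2.INTER_AREA).astype(int)
sat=g.max(2)-g.min(2);v=g.mean(2)
for r in range(4,33): print("".join(("W" if v[r,c]>215 else "w" if v[r,c]>185 else "g" if v[r,c]>110 else "d") if sat[r,c]<25 else ("b" if g[r,c,2]>g[r,c,0] else "y") for c in range(44)))
E
```

```text
[-6.30543586e-02  9.97667338e-05  8.50160115e-02]
corners rel TCP mm (along slot, up): [[-21.5, -93.0], [-21.5, 32.0], [135.0, 32.0], [135.0, -93.0]] area mm2 16442.375
[-0.13245662 -0.20818242  0.05841868] 0.030124814450835244 25.8
top up at x=0,70mm [np.float64(30.0), np.float64(29.8)] pitch up -0.002964094728800694 res 0.6580359255983392
bot [np.float64(-122.0), np.float64(-407.6)] -4.080000000000002 28.84995667241114
near -19.503759398496253 -0.012330827067669314
far 120.76785714285714 0.03571428571428536
bbgggwgdgdddgwWWWWWWwwwwgbbbbbbbbbbbbbbbbbbb
bbbgggddddddggbbbbbbbbbbbbbbbbbbbbbbbbbbgggd
bbbbbbddddddgbbbbbbbbbbbbbbbbbbbbbbbbbbbgggd
bbbbbbdddddddbbbbbbbbbbbbbbbbbbbbbbbbbbbbbbb
bbbbbbddddddgbbbbbbbbbbbbbbbbbbbbbbbbbbbbbbb
bbbbbbddddddggggggggggggggggggggggbbbbbbbbbb
bbbbbbgddddyWWWWWWWWWWWWWWWWWWWWWWgbbbbbbbbg
bbbbbbyydddgWWWWWWWWWWWWWWWWWWWWWWgbbbbbbbbg
bbbbbgWwydywWWWWWWWWWWWWWWWWWWWWWWgbbbbbbbbb
bbbbbgWwydywWWWWWWWWWWWWWWWWWWWWWWgbbbbbbbbb
bbbbbgWwydywWWWWWWWWWWWWWWWWWWWWWWgbbbbbbbbb
bbbbbgWwydywWWWWWWWWWWWWWWWWWWWWWWgbbbbbbbbb
bbbbbgWwydywWWWWWWWWWWWWWWWWWWWWWWwggbbbbbbb
bbbbbgWWgywWWWWWWWWWWWWWWWWWWWWWWWWWgbbbbbbb
bbbbbgWWWWWWWWWWWWWWWWWWWWWWWWWWWWWWgbbbbbbb
bbbbbgWWWWWWWWWWWWWWWWWWWWWWWWWWWWWWgbbbbbbb
bbbbbgWWWWWWWWWWWWWWWWWWWWWWWWWWWWWWgbbbbbbb
bbbbbgWWWWWWWWWWWWWWWWWWWWWWWWWWWWWWgbbbbbbb
bbbbbgWWWWWWWWWWWWWWWWWWWWWWWWWWWWWWgbbbbbbb
bbbbbgWWWWWWWWwgggwwwggggggwwwwwggWWgbbbbbbb
bbbbbgWWWWWWWWwwwwwwwwwwwwwwwwwwwwWWgbbbbbbb
bbbbbgWWWWWWWWWWWWWWWWWWWWWWWWWWWWWWwbbbbbbb
bbbbbgWWWWWWWWWWWWWWWWWWWWWWWWWWWWWWwbbbbbbb
bbbbbgWWWWWWWWWWWWWWWWWWWWWWWWWWWWWWgbbbbbbb
bbbbbgWWWWWWWWWWWWWWWWWWWWWWWWWWWWWWwbbbbbbb
bbbbbgWWWWWWWWWWWWWWWWWWWWWWWWWWWWWWwgbbbbbb
bbbbbbgggyyyyyWWWWWWWWWWWWWWWWWWWWWWwgbbbbbb
bbbbbbbbbyyyyyyWWWWWyyyyyyyyWWWWWWWWgbbbbbbb
bbbbbbbbbyyyyyyWwWWyyyyyyyyyyWwwWyyyybbbbbbb
```

Request:
carry_out([
  {"x": 0,"y": 0,"z": -5,"spin": 0,"claw": 30},
  {"x": 0,"y": 0,"z": -10,"spin": 0,"claw": 30},
  {"x": 0,"y": 0,"z": -15,"spin": 0,"claw": 30},
  {"x": 0,"y": 0,"z": -20,"spin": 0,"claw": 30},
  {"x": 0,"y": 0,"z": -20,"spin": 0,"claw": 30},
  {"x": 0,"y": 0,"z": -20,"spin": 0,"claw": 30},
  {"x": 0,"y": 0,"z": -10,"spin": 0,"claw": 30},
  {"x": 0,"y": 0,"z": 0,"spin": 0,"claw": 30},
  {"x": 0,"y": 0,"z": 0,"spin": 0,"claw": 30},
  {"x": 0,"y": 0,"z": 0,"spin": 0,"claw": 30},
])

```text
clock: 26.85
eef_pos: [0.5107, -0.2187, 0.1841]
orientation: [-0.001, -0.094, 0.996, 0.001]
wrist_force: [0.4, 0.8, -1.1]
opening: 0.0299
gripper_force: 0.0
```

```bash
python3 - <<'E'
from h import *
from station import hand_in
im=camera("side");a=cv2.imread("pics/side10.png")[:,:,::-1]
d=np.abs(im.astype(int)-a).max(2)[165:200,295:360];print("rack/plate lower change px",(d>40).sum())
print(hand_in())
E
```

```text
rack/plate lower change px 0
the job is handed in; nothing more can be done
None
```

The plate is standing on its long edge in the rack slot, flat on the base with its end against the stop and released; I handed the job in at about 27 s, but `hand_in()` gave no verdict.

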